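# Find the heavy side of a rotor on the balancing stand

### The arm

A 6-joint arm with a two-finger parallel gripper is mounted at the origin on the work surface. World frame = base frame: x ahead of the robot, y to its left, z up, the work surface at z = 0. Lengths are in m, angles in rad, forces in N, time in s.
With the tool pointing down it reaches from about 0.375 to 0.9 m from the base axis. Payload 3.1 kg.
Tool frame: the origin (TCP) lies between the finger pads; the fingertips stand 25 mm ahead of it and the grasp point (between the pads) lies 6 mm ahead of it; z points along the fingers, x is the direction in which the jaws open and shut, and the axes are right-handed (so a half turn about z gives the same grasp; the last joint's range is limited). The gripper opens to 87 mm and grips with 3 to 60 N. Pads are 19 mm wide; open, the fingers measure 117 mm over their backs; the gripper's body (75 mm by 190 mm) begins 51 mm behind the grasp point.
Start: joints at [-1.446, 0.527, 1.433, -0, 1.181, -0.178], TCP at [0.187, -0.596, 0.248] pointing down, gripper open.
Joint ranges: [-3.08, 3.08], [-0.75, 2.2], [0.22, 2.44], [-1.43, 4.57], [0, 2.65], [-2.85, 2.85]. Speed limits (rad/s): [2.79, 2.79, 3.14, 3.14, 3.14, 3.14].

### API

Orientations are given as [roll, pitch, yaw] about the fixed x, y, z axes, in that order (R = Rz(yaw) Ry(pitch) Rx(roll)).
In Python, from cell import observe, optics, env, spotter gives the robot as it stands. The module is installed in compiled form; this text tells all that it offers.
- The arm moves only by the tool apply_moves, never from a script. Its argument "plan" is a list that holds one entry, the list of rows, each a list of 5 numbers: the opening, from 0 (shut) to 1 (fully open), then the shift along the world's x, y, z in mm, then the turn about the world's z in rad. In form: [[[claw, dx, dy, dz, turn], ...]]. A call has 1 to 8 rows; each row shifts and turns the commanded pose from where the row before left it; what a row does not reach is not made up. A row lasts 1/12 s, in which the tool goes at most 41.7 mm and 7.16 degrees, less where a joint would pass 70% of its speed; a pose out of reach is approached as far as the arm can. A call with a gripper value outside its range is refused whole. The fingers move at their own pace and stop on an object; "force" is the grip in N (left out, the last holds). Time passes only in rows, so rows that do not move let the fingers close. It gives the time, the measured TCP pose, the force and the opening at its end, in the units of the state.
- observe(): the state, without advancing time (a new reading comes with each control period).
- optics.snapshot(name): name is "scene" or "top"; returns (picture, depth): 400x640x3 uint8, blue, green, red; 400x640 float32, m along the optical axis (not along the pixel's ray), 0 where there is no reading.
- optics.camera_params(name): a dict with "camera_matrix" (3x3 intrinsics, pixels), "D" ([k1, k2, p1, p2, k3] as OpenCV has them; the pictures are not rectified), "R" (3x3) and "t" (3): a world point X has camera coordinates R X + t. Camera axes: x right, y down, z forward; pixel columns grow to the right and rows downward; lengths in m; the calibration is good to about 2 mm. A picture is of the moment at which its call begins. camera_params takes no time and is no camera call.
- env.close_job(): hands the job in, once; it reports no verdict.
Trained networks look in the newest picture that a camera, given by its name, has taken for a name from the list of things; names that differ only in an ending like _2 or _b are one class to them, and where a whole thing is asked for, a point or a joint stands for the part that bears it (a point fixed in the world has none). Each returns a list of dicts, best first, with "confidence" (0 to 1); they miss things now and then, are a little off and sometimes report something else, mostly with a low value. They report only what shows in the picture. A call takes as long as a camera call.
- spotter.boxes_of(query, camera): "at" ([row, column] in pixels, amid what is visible of it).
- spotter.spot_point(query, camera): "at" ([row, column] in pixels: a listed point, or the origin of a listed thing).
The state is a dict: "t": time; "joints": joint angles; "joint_vel": joint speeds; "joint_efforts": joint torques, N m; "tcp_pos": TCP position; "tool_rot": TCP orientation; "wrist_force": force on the tool from outside, world axes, zero at the start; "torque": the same for the moment, N m; "finger_gap": finger opening in m.
Only numpy, scipy, OpenCV 4.12 (cv2) and the standard library are available. Lean on these libraries where they do the work, as an engineer would, in place of code of your own. Each camera call takes 0.05 s, during which the arm holds its last target.

### The job

Take the pointer hanger off its low parking bracket, hook it onto the balancing stand's rail near the rail's right-hand end (as the robot sees it), slide it along the rail to the scribed mark above the rotor and let go of it there. Then take the rotor's handle, crank the rotor round by at least half a turn to feel which side of it is heavy (nothing on the outside shows it, and its bearing is stiff enough that it stays wherever it is left), and turn it so that the heavy side is straight down, below the axle, with the pointer hanging over the light side. Finish while still gripping the handle and holding the rotor still in that position, and leave everything else on the bench where it stands.

Things in the scene. Friction and masses are not known exactly. Their poses are not given: they have to be found in the camera images.
- stand: fixed balancing stand: base 110 x 440 mm, 16 mm high, a rotor on a level axle, a rail above and behind it. Origin on the bench; x along the axle away from the robot, y left, z up. In this frame the axle is at y = 60, z = 170 mm. The rail, a bar along y at x = 45 mm, is 14 mm wide, 12 mm high, flat top at z = 285 mm, free from y = -200 to 200 mm; its end caps stand 10 mm above it
- rail_mark (a point): scribed dark line round the rail straight above the axle: the point on the middle of the rail's top (stand frame 45, 60, 285 mm). Axes as the stand's
- rail_start (a point): middle of the rail's top near its right-hand end, where the hanger is to be hooked on (stand frame 45, -130, 285 mm; 190 mm from the mark)
- rotor_axis (a point): centre of the rotor (stand frame 0, 60, 170 mm; axes as the stand's). It is a closed drum 150 mm across, 32 mm thick. Hidden in it is a slug of 0.38 to 0.5 kg, its middle 45 mm from the axle, direction unknown, different each run; all the rest, handle included, is balanced. The slug pulls with up to 0.22 Nm; the bearing drags with a steady 0.25 Nm either way, so the rotor stays where left
- rotor (a joint): the rotor's angle: 0 with the handle straight above the axle, growing clockwise as the robot sees it (handle from the top to the right, the stand's -y); any number of turns either way. It tells nothing of where the slug is. Turning takes the drag plus the slug's pull while the heavy side rises (most at axle height), and the drag less that pull while it comes down
- handle_grip (a point): grip point of the rotor's handle, a sleeve 22 mm across, 60 mm long, turning freely on its stem, which points from the drum to the robot. On its middle line, 64 mm from the drum's face, 4 mm from mid-sleeve. Stand frame: x = -80, y = 60 - 55 sin(angle), z = 170 + 55 cos(angle) mm. Its axes turn with the rotor. A hand pointing down, closing along the stand's y, can hold it all the way round
- hanger: aluminium pointer hanger, 100 g: upside-down U with a grip tab. Origin under the bridge, where it sits on the rail; x across the rail, y along it, z up. Bridge 32 (x) x 30 (y) x 5 mm; legs reach 30 mm down, 22 mm apart in x; the -x leg has a tip to 40 mm down. Tab 24 (x) x 12 (y) mm, from 5 to 50 mm above the origin: pinch it along y. At first it sits on the parking bracket's bar
- park: parking bracket, fixed to the bench: base 70 x 110 mm, a steel bar 90 mm long (along y), 14 mm wide, its top 90 mm above the bench. Origin on the bench under the middle of the bar
- tape: roll of paper tape lying flat, ring 90 mm across, 24 mm high; not to be disturbed
- module: black electronics module 70 x 90 mm, 47 mm high, with a finned block on top; not to be disturbed
- driver: blue and black power screwdriver lying on its side, 270 mm long with its bit, 48 mm high; not to be disturbed
- drum: plain solid aluminium disc lying flat, 100 mm across, 30 mm high; not to be disturbed
- bucket: grey open bucket 130 mm across and high with two side lugs; not to be disturbed
- screwbox: grey open box 120 x 90 mm, 45 mm high; not to be disturbed

How it is judged:
By the outcome, as a careful person would: the job done as asked, in the order asked, and still so for the second after the job is handed in, while the arm keeps its last pose, push and grip.
It also fails if it takes over 72 s, if anything falls off the work surface, if the arm or the gripper's body presses on something with over 40 N, if the wrist force passes 120 N, or if a joint passes its speed limit or range.

## Working session

There is one attempt and no reset: what is moved stays moved. The work goes in short steps, Python scripts to look and compute and a tool call to move; the robot and the scene stay as the last step left them, time stands still between calls to the robot, and variables do not carry over. Pictures are saved under pics/ and viewed, and the job is handed in when it is done.

Besides the shell and the picture viewer there is one more tool, called after "Call:" by a JSON object that holds its "name" and its "arguments", one argument or row to a line. apply_moves: Moves the arm, as the interface text tells. Its arguments: {"type":"object","properties":{"plan":{"type":"array","items":{"type":"array","items":{"type":"array","items":{"type":"number"}}}},"force":{"type":"number"}},"required":["plan"]}

```bash
mkdir -p pics; cat > h.py <<'E'
import numpy as np, cv2
from cell import observe, optics, env, spotter
def cam(n):
    p=optics.camera_params(n); return [np.array(p[k],float) for k in("camera_matrix","D","R","t")]
def world(n,rc,z=None,depth=None):
    K,D,R,t=cam(n); r,c=rc
    u=cv2.undistortPoints(np.array([[[c,r]]],float),K,D)[0,0]; ray=np.array([u[0],u[1],1.])
    o=-R.T@t; d=R.T@ray
    s=(z-o[2])/d[2] if z is not None else depth
    return o+s*d
def proj(n,X):
    K,D,R,t=cam(n); p,_=cv2.projectPoints(np.array(X,float).reshape(-1,1,3),cv2.Rodrigues(R)[0],t.reshape(3,1),K,D); return p[:,0,::-1]
E
python3 - <<'E'
from h import *
np.set_printoptions(precision=4,suppress=True)
print(observe())
for n in("scene","top"):
    im,d=optics.snapshot(n); cv2.imwrite(f"pics/{n}0.png",im); np.save(f"{n}_d0.npy",d)
    print(n,cam(n)[2:],-cam(n)[2].T@cam(n)[3])
    for q in("stand","rail_mark","rail_start","rotor_axis","handle_grip","hanger","park"):
        for r in spotter.spot_point(q,n)[:2]:
            a=r["at"]; i=np.clip(np.round(a).astype(int),0,[399,639]); dd=d[i[0],i[1]]
            print(n,q,np.round(a,1),round(r["confidence"],2),dd,world(n,a,depth=dd))
E
```

```text
{'t': 0.0, 'joints': array([-1.4455,  0.5285,  1.4339, -0.    ,  1.1814, -0.1785]), 'joint_vel': array([-0.0011,  0.0006, -0.0017,  0.0008, -0.0002,  0.0006]), 'joint_efforts': array([  0.0005, -44.0047, -17.6593,   0.0635,   0.0583,  -0.0002]), 'tcp_pos': array([ 0.1869, -0.5957,  0.2466]), 'tool_rot': array([-3.1412,  0.0021, -1.267 ]), 'wrist_force': array([ 0.2076, -0.4145,  0.361 ]), 'torque': array([-0.0256,  0.0204,  0.0092]), 'finger_gap': 0.08664462420879718}
scene [array([[ 0.9268,  0.3752,  0.0156],
       [ 0.3037, -0.7244, -0.6189],
       [-0.2209,  0.5783, -0.7854]]), array([-0.5232, -0.0208,  1.2869])] [ 0.7755 -0.563   1.006 ]
scene stand [237.1 328.6] 0.86 1.1902251 [0.5606 0.0678 0.0153]
scene rail_mark [166.6 359.5] 0.98 1.0057094 [0.6127 0.1327 0.2834]
scene rail_mark [154.4 330.4] 0.28 1.4440063 [ 0.4274  0.4281 -0.0051]
scene rail_start [220.9 331.2] 0.91 0.89527375 [ 0.608  -0.0592  0.2841]
scene rotor_axis [191.  339.3] 0.96 1.0335666 [0.578  0.0846 0.2223]
scene handle_grip [179.9 310.1] 0.93 1.0648429 [0.4884 0.0961 0.2162]
scene hanger [358.7 212.3] 0.72 0.86722136 [ 0.4602 -0.3984  0.1115]
scene park [364.1 223. ] 0.71 0.95819604 [ 0.4558 -0.3809  0.0099]
top [array([[ 0.0264, -0.9996, -0.0123],
       [-0.9931, -0.0249, -0.1147],
       [ 0.1143,  0.0152, -0.9933]]), array([0.0377, 0.5878, 1.3081])] [0.4331 0.0324 1.3673]
top stand [209.6 315. ] 0.91 1.361305 [0.566  0.0707 0.0127]
top rail_mark [181.8 288.4] 0.83 1.0928054 [0.6123 0.1366 0.2894]
top rail_start [188.7 359.3] 0.79 1.3618795 [ 0.6397 -0.0763  0.0184]
top rotor_axis [200.4 293.7] 0.65 1.131087 [0.5674 0.1242 0.2455]
top handle_grip [226.2 299.8] 0.68 1.1599151 [0.498  0.1073 0.2082]
top hanger [248.8 458.2] 0.61 1.2574513 [ 0.4462 -0.3815  0.0965]
top park [245.7 447. ] 0.86 1.2644228 [ 0.4551 -0.348   0.0911]
```

View pics/scene0.png

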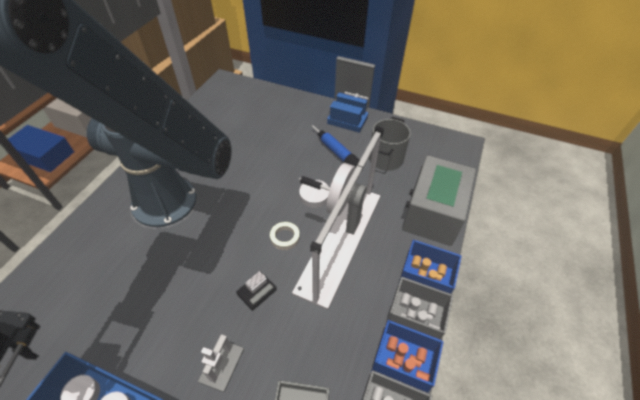

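View pics/top0.png

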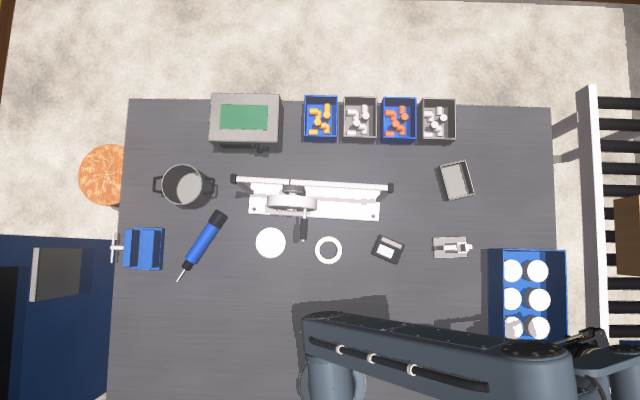

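```bash
cat >> h.py <<'E'
def cloud(n,d):
    K,D,R,t=cam(n); g=np.mgrid[0:400,0:640]; px=np.stack([g[1].ravel(),g[0].ravel()],1).astype(float)
    u=cv2.undistortPoints(px[:,None],K,D)[:,0]; X=np.c_[u,np.ones(len(u))]*d.ravel()[:,None]
    W=(X-t)@R; W[d.ravel()==0]=np.nan
    return W.reshape(400,640,3)
E
python3 - <<'E'
from h import *
np.set_printoptions(precision=4,suppress=True)
for n in("scene","top"):
    im=cv2.imread(f"pics/{n}0.png"); W=cloud(n,np.load(f"{n}_d0.npy"))
    x,y,z=W[...,0],W[...,1],W[...,2]
    m=(z>.279)&(z<.292)&(x>.55)&(x<.68)&(y>-.13)&(y<.27)
    P=W[m]; c=np.median(P,0); 
    line=cv2.fitLine(P[:,:2].astype(np.float32),cv2.DIST_HUBER,0,.01,.01).ravel()
    print(n,"rail",m.sum(),P.mean(0),line, "x at ends", P[:,1].min(),P[:,1].max(), np.median(P[:,2]))
    m2=(z>.289)&(z<.305)&(x>.55)&(x<.68)&(y>-.2)&(y<.35)
    P=W[m2]; 
    if len(P): print("caps",len(P),[ (q.mean(0),len(q)) for q in (P[P[:,1]<.07],P[P[:,1]>=.07])])
    # base top
    m3=(z>.008)&(z<.024)&(x>.48)&(x<.68)&(y>-.2)&(y<.35)&(im.min(2)>170)
    P=W[m3]; print("base",len(P),cv2.minAreaRect(P[:,:2].astype(np.float32)*1000) if len(P) else 0)
    m4=(x>.38)&(x<.53)&(y>-.46)&(y<-.3)
    for lo,hi in((.004,.03),(.08,.1),(.1,.13),(.132,.15)):
        mm=m4&(z>lo)&(z<hi); P=W[mm]
        if len(P)>2: print("park z",lo,hi,len(P),P.mean(0),cv2.minAreaRect(P[:,:2].astype(np.float32)*1000))
im=cv2.imread("pics/scene0.png"); cv2.imwrite("pics/a1.png",np.hstack([cv2.resize(im[310:400,170:270],(400,360),interpolation=cv2.INTER_CUBIC),cv2.resize(im[140:240,290:390],(400,400),interpolation=cv2.INTER_CUBIC)[:360]]))
im=cv2.imread("pics/top0.png"); cv2.imwrite("pics/a2.png",np.vstack([cv2.resize(im[225:270,410:510],(800,360),interpolation=cv2.INTER_CUBIC)[:240],cv2.resize(im[165:250,225:400],(700,340),interpolation=cv2.INTER_CUBIC,)[:,:].copy() if 0 else cv2.resize(im[165:250,225:400],(800,360),interpolation=cv2.INTER_CUBIC)]))
E
```

```text
scene rail 732 [0.6095 0.0497 0.284 ] [0.0365 0.9993 0.6095 0.0497] x at ends -0.12563990474494538 0.2698524629419795 0.28415128431288816
caps 105 [(array([ 0.6027, -0.1397,  0.2936]), 69), (array([0.6186, 0.2851, 0.2936]), 36)]
base 2597 ((595.297607421875, 74.97636413574219), (441.8975524902344, 109.95197296142578), 87.76907348632812)
park z 0.004 0.03 873 [ 0.4623 -0.3878  0.0096] ((464.67767333984375, -376.6123962402344), (135.7893524169922, 103.60491943359375), 80.50025177001953)
park z 0.08 0.1 326 [ 0.4526 -0.3864  0.0902] ((451.4525451660156, -382.0334777832031), (90.83351135253906, 33.70380401611328), 84.80471801757812)
park z 0.1 0.13 52 [ 0.4547 -0.397   0.1153] ((451.9005126953125, -398.1544189453125), (24.376956939697266, 10.462814331054688), 30.571548461914062)
park z 0.132 0.15 68 [ 0.4506 -0.3946  0.1385] ((449.67822265625, -393.76690673828125), (24.423158645629883, 12.749749183654785), 2.0728821754455566)
top rail 807 [0.612  0.0697 0.2851] [0.0359 0.9994 0.612  0.0697] x at ends -0.129524729456606 0.2698244309377085 0.2850166465950771
caps 124 [(array([ 0.605 , -0.125 ,  0.2941]), 58), (array([0.6183, 0.2574, 0.2933]), 66)]
base 2890 ((563.0191650390625, 76.121826171875), (440.25921630859375, 166.75791931152344), 87.93765258789062)
park z 0.004 0.03 615 [ 0.4556 -0.3724  0.009 ] ((456.08831787109375, -380.7701416015625), (146.52183532714844, 158.75865173339844), 1.2734476327896118)
park z 0.08 0.1 150 [ 0.4519 -0.3759  0.0915] ((451.7160339355469, -380.8815612792969), (31.150588989257812, 92.72398376464844), 1.4042954444885254)
park z 0.1 0.13 26 [ 0.4498 -0.388   0.115 ] ((450.2393798828125, -387.5613708496094), (21.643474578857422, 3.1093039512634277), 4.064652442932129)
park z 0.132 0.15 34 [ 0.4509 -0.392   0.1394] ((450.19677734375, -392.154541015625), (21.128591537475586, 10.38227367401123), 2.1597933769226074)
```

View pics/a1.png

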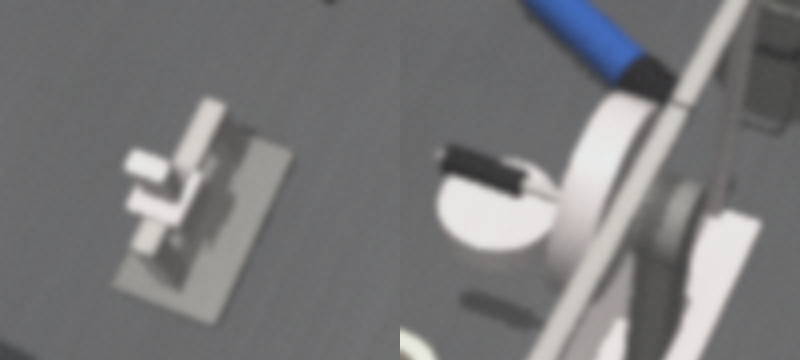

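View pics/a2.png

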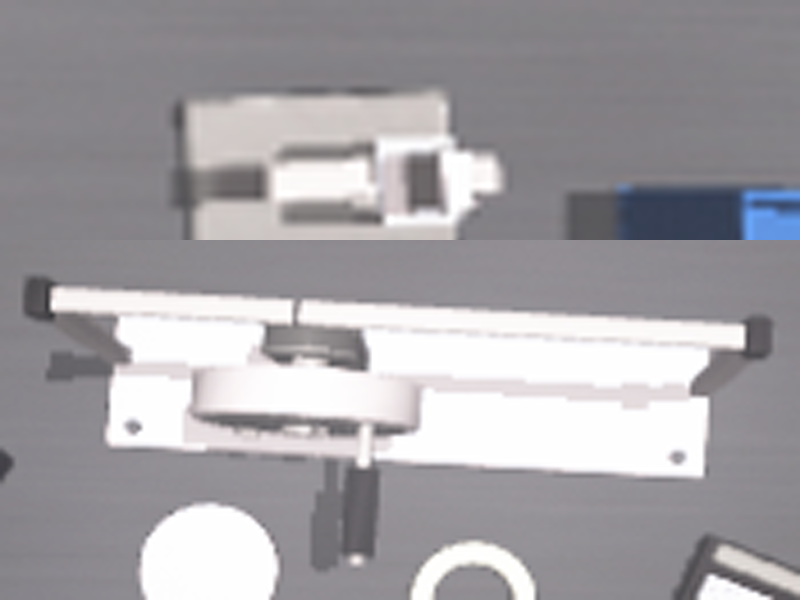

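```bash
python3 - <<'E'
from h import *
np.set_printoptions(precision=4,suppress=True)
print("mark planes",world("scene",(166.6,359.5),z=.285),world("top",(181.8,288.4),z=.285))
for n in("scene","top"):
    im=cv2.imread(f"pics/{n}0.png"); W=cloud(n,np.load(f"{n}_d0.npy"))
    x,y,z=W[...,0],W[...,1],W[...,2]
    # dark mark: sample brightness along rail centre
    ys=np.arange(.09,.18,.002); c=proj(n,np.c_[.6135+.0362*(ys-.1),ys,0*ys+.285])
    g=cv2.cvtColor(im,cv2.COLOR_BGR2GRAY).astype(np.float32)
    v=cv2.remap(g,c[:,1].astype(np.float32)[None],c[:,0].astype(np.float32)[None],cv2.INTER_LINEAR)[0]
    print(np.c_[ys,v][np.argsort(v)[:6]])
    # full rail brightness for caps
    ys=np.arange(-.16,.31,.004); c=proj(n,np.c_[.6135+.0362*(ys-.1),ys,0*ys+.285])
    v=cv2.remap(g,c[:,1].astype(np.float32)[None],c[:,0].astype(np.float32)[None],cv2.INTER_LINEAR)[0]
    print(np.c_[ys,v][(v<110)].round(3).tolist())
    # handle dark sleeve
    m=(g<90)&(x>.43)&(x<.525)&(y>.05)&(y<.2)&(z>.1)&(z<.3)
    P=W[m]; print("sleeve",len(P),P.mean(0),P.min(0),P.max(0))
    l=cv2.fitLine(P.astype(np.float32),cv2.DIST_HUBER,0,.01,.01).ravel(); print(l)
    a,b=np.quantile(P[:,0],[.3,.7]); Q=P[(P[:,0]>a)&(P[:,0]<b)]; print(Q.mean(0), Q[:,1].min(),Q[:,1].max(),np.quantile(Q[:,2],[.1,.5,.95]))
E
```

```text
mark planes [0.613  0.1311 0.285 ] [0.613  0.1371 0.285 ]
[[  0.134  152.8799]
 [  0.132  161.4473]
 [  0.136  162.8828]
 [  0.13   174.5078]
 [  0.138  176.1152]
 [  0.128  184.2617]]
[[-0.152, 104.457], [-0.148, 85.0], [-0.144, 65.248], [-0.14, 60.567], [-0.136, 62.07], [-0.132, 69.492], [0.284, 70.611], [0.288, 50.408], [0.292, 47.688], [0.296, 51.162], [0.3, 56.004], [0.304, 63.877], [0.308, 71.292]]
sleeve 128 [0.4883 0.0925 0.2129] [0.4606 0.0852 0.2041] [0.5189 0.1053 0.2178]
[ 0.9972 -0.0614 -0.0417  0.4861  0.0922  0.2135]
[0.4877 0.0932 0.2133] 0.08585721642724173 0.10515279728314675 [0.2088 0.2135 0.2172]
[[  0.136  163.8203]
 [  0.134  174.7383]
 [  0.132  213.8828]
 [  0.138  240.5859]
 [  0.14   248.9688]
 [  0.152  249.    ]]
[[-0.144, 95.914], [-0.14, 93.326], [-0.136, 92.705], [-0.132, 93.875], [0.284, 76.723], [0.288, 84.207], [0.292, 80.562], [0.296, 88.639]]<stdin>:18: RuntimeWarning: Mean of empty slice.
  ret = um.true_divide(
Traceback (most recent call last):
ValueError: zero-size array to reduction operation minimum which has no identity
```

Call:
{"name": "apply_moves", "arguments": {
  "plan": [
    [[1, 38, 0, 0, -0.12], [1, 38, 10, 0, -0.12], [1, 38, 15, 0, -0.028], [1, 36, 20, 0, 0], [1, 36, 20, 0, 0], [1, 30, 25, 0, 0]]
  ]
}}

```text
t: 1.3
tcp_pos: [0.4053, -0.5061, 0.2476]
tool_rot: [-3.14, -0.001, -1.535]
wrist_force: [0.6, -1.4, -0.2]
finger_gap: 0.087
```

Call:
{"name": "apply_moves", "arguments": {
  "plan": [
    [[1, 15, 38, 0, 0], [1, 15, 38, 0, 0], [1, 15, 37, -10, 0], [1, 0, 0, -35, 0], [1, 0, 0, -35, 0], [1, 0, 0, -25, 0], [1, 0, 0, 0, 0]]
  ]
}}

```text
t: 1.88
tcp_pos: [0.4458, -0.3899, 0.1376]
tool_rot: [3.135, 0.009, -1.534]
wrist_force: [-1.0, 1.8, -0.9]
finger_gap: 0.0865
```

```bash
python3 - <<'E'
from h import *
for n in("scene","top"):
    im,d=optics.snapshot(n); cv2.imwrite(f"pics/{n}1.png",im)
    a=im[310:400,160:280] if n=="scene" else im[215:275,400:520]
    cv2.imwrite(f"pics/b_{n}.png",cv2.resize(a,None,fx=4,fy=4,interpolation=cv2.INTER_CUBIC))
print(observe()["tcp_pos"])
a=cv2.imread("pics/b_scene.png");b=cv2.imread("pics/b_top.png");cv2.imwrite("pics/b.png",np.vstack([a,b]))
E
```

```text
[ 0.44792312 -0.3932467   0.14217987]
```

View pics/b.png

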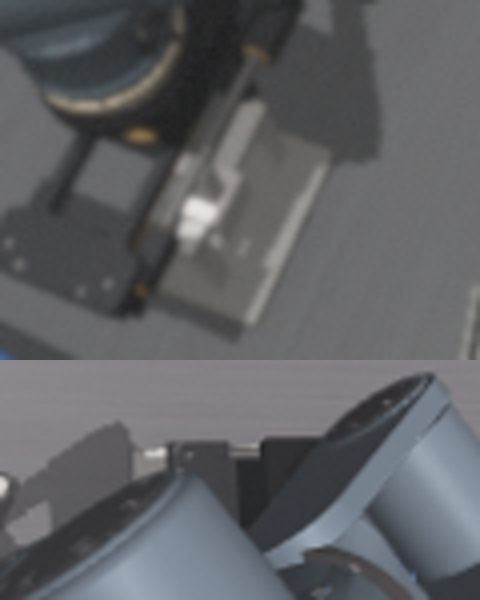

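Call:
{"name": "apply_moves", "arguments": {
  "plan": [
    [[1, 2, 0, -9, 0], [1, 0, 0, -8, 0], [0.5, 0, 0, 0, 0], [0, 0, 0, 0, 0], [0, 0, 0, 0, 0], [0, 0, 0, 0, 0], [0, 0, 0, 0, 0], [0, 0, 0, 0, 0]]
  ],
  "force": 30
}}

```text
t: 2.65
tcp_pos: [0.4501, -0.3935, 0.1259]
tool_rot: [-3.141, -0.001, -1.535]
wrist_force: [1.5, -0.3, 0.7]
finger_gap: 0.055
```

Call:
{"name": "apply_moves", "arguments": {
  "plan": [
    [[0, 0, 0, 0, 0], [0, 0, 0, 0, 0], [0, 0, 0, 0, 0], [0, 0, 0, 0, 0], [0, 0, 0, 0, 0], [0, 0, 0, 0, 0], [0, 0, 0, 0, 0], [0, 0, 0, 0, 0]]
  ]
}}

```text
t: 3.32
tcp_pos: [0.45, -0.3934, 0.1255]
tool_rot: [-3.142, -0.0, -1.535]
wrist_force: [-0.6, -0.0, -0.7]
finger_gap: 0.0116
```

Call:
{"name": "apply_moves", "arguments": {
  "plan": [
    [[0, 0, 0, 15, 0], [0, 0, 0, 35, 0], [0, 0, 0, 40, 0], [0, 0, 0, 40, 0], [0, 0, 0, 40, 0], [0, 0, 0, 40, 0], [0, 0, 0, 35, 0], [0, 0, 0, 20, 0]]
  ]
}}

```text
t: 3.98
tcp_pos: [0.4507, -0.3941, 0.3956]
tool_rot: [-3.137, -0.006, -1.535]
wrist_force: [0.3, -0.2, -0.5]
finger_gap: 0.012
```

Call:
{"name": "apply_moves", "arguments": {
  "plan": [
    [[0, 16, 34, 0, -0.036], [0, 16, 34, 0, -0.036], [0, 16, 34, 0, 0], [0, 16, 34, 0, 0], [0, 16, 34, 0, 0], [0, 16, 34, 0, 0], [0, 16, 34, 0, 0], [0, 16, 34, 0, 0]]
  ]
}}

```text
t: 4.65
tcp_pos: [0.5781, -0.1194, 0.3902]
tool_rot: [3.141, 0.0, -1.607]
wrist_force: [0.8, -0.9, -0.8]
finger_gap: 0.0121
```

Call:
{"name": "apply_moves", "arguments": {
  "plan": [
    [[0, 16, 34, 0, 0], [0, 12, 32, 0, 0], [0, 0, 0, 0, 0], [0, 0, 0, 0, 0]]
  ]
}}

```text
t: 4.98
tcp_pos: [0.606, -0.0533, 0.3899]
tool_rot: [3.14, 0.0, -1.603]
wrist_force: [-0.2, 0.4, -0.8]
finger_gap: 0.0116
```

```bash
python3 - <<'E'
from h import *
for n in("scene","top"):
    im,d=optics.snapshot(n); cv2.imwrite(f"pics/{n}2.png",im); np.save(f"{n}_d2.npy",d)
im=cv2.imread("pics/scene2.png"); cv2.imwrite("pics/c.png",cv2.resize(im[110:310,200:440],None,fx=3,fy=3,interpolation=cv2.INTER_CUBIC))
print(observe()["tcp_pos"],observe()["tool_rot"])
print(spotter.spot_point("hanger","scene")[:1],spotter.spot_point("hanger","top")[:1])
E
```

```text
[ 0.60553689 -0.05568913  0.39013063] [ 3.14036755e+00 -4.95268579e-04 -1.60689404e+00]
[{'at': [197.8, 330.4], 'confidence': 0.45}] []
```

View pics/c.png

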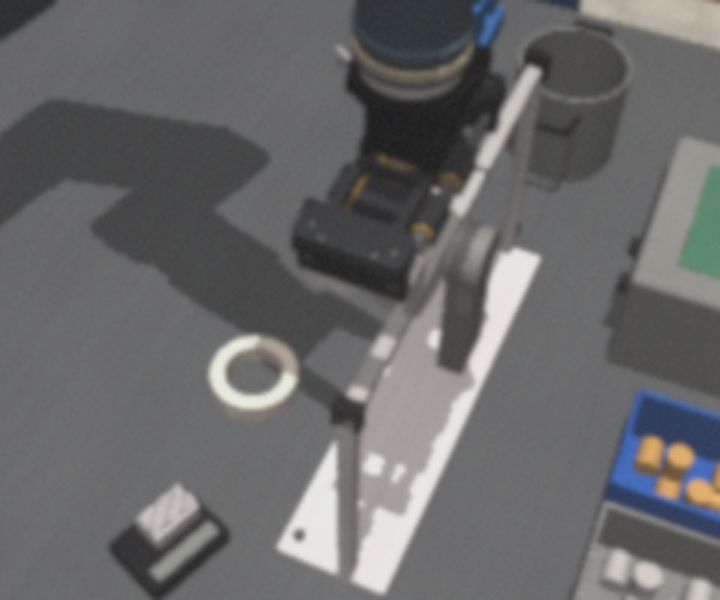

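View pics/top2.png

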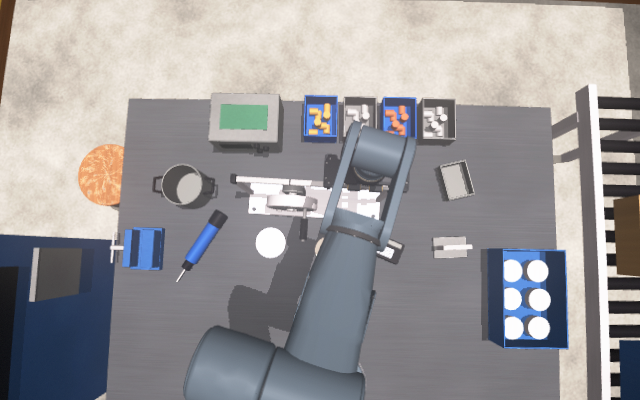

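Call:
{"name": "apply_moves", "arguments": {
  "plan": [
    [[0, 1, 0, -12, 0], [0, 0, 0, -12, 0], [0, 0, 0, -6, 0], [0, 0, 0, -4, 0], [0, 0, 0, -4, 0], [0, 0, 0, -4, 0]]
  ]
}}

```text
t: 5.68
tcp_pos: [0.6071, -0.056, 0.3487]
tool_rot: [-3.141, -0.0, -1.608]
wrist_force: [0.0, -0.2, -1.3]
finger_gap: 0.0115
```

Call:
{"name": "apply_moves", "arguments": {
  "plan": [
    [[0, 0, 0, -4, 0], [0, 0, 0, -4, 0], [0, 0, 0, -4, 0], [0, 0, 0, 0, 0]]
  ]
}}

```text
t: 6.02
tcp_pos: [0.6066, -0.0552, 0.3356]
tool_rot: [3.14, 0.0, -1.607]
wrist_force: [-0.3, 0.4, -0.9]
finger_gap: 0.0119
```

```bash
python3 - <<'E'
from h import *
im,d=optics.snapshot("scene")
cv2.imwrite("pics/c2.png",cv2.resize(im[150:270,280:400],None,fx=5,fy=5,interpolation=cv2.INTER_CUBIC))
print(observe()["tcp_pos"],observe()["wrist_force"],observe()["torque"])
E
```

```text
[ 0.60675724 -0.05522469  0.33605209] [-0.42263439 -0.74251837 -1.39769398] [0.02349714 0.04010586 0.03742588]
```

View pics/c2.png

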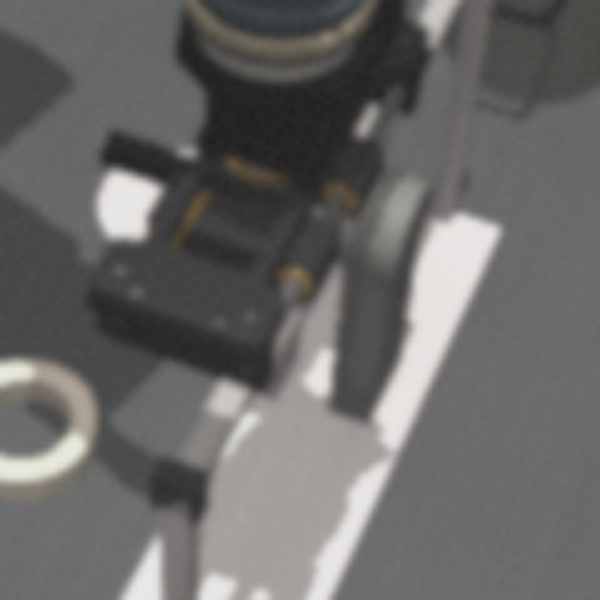

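Call:
{"name": "apply_moves", "arguments": {
  "plan": [
    [[0, 0, 0, -3, 0], [0, 0, 0, -3, 0], [0, 0, 0, -3, 0], [0, 0, 0, -2, 0], [0, 0, 0, -2, 0], [0, 0, 0, 0, 0]]
  ]
}}

```text
t: 6.57
tcp_pos: [0.6067, -0.0553, 0.323]
tool_rot: [3.141, 0.0, -1.607]
wrist_force: [-1.0, -0.4, -0.1]
finger_gap: 0.0121
```

Call:
{"name": "apply_moves", "arguments": {
  "plan": [
    [[0, 0, 0, -1, 0], [0, 0, 0, -1, 0], [0, 0, 0, 0, 0]]
  ]
}}

```text
t: 6.82
tcp_pos: [0.607, -0.0553, 0.3214]
tool_rot: [3.141, 0.0, -1.607]
wrist_force: [-0.2, 0.2, -1.2]
finger_gap: 0.0118
```

Call:
{"name": "apply_moves", "arguments": {
  "plan": [
    [[0, 0, 0, -1, 0], [0, 0, 0, 0, 0]]
  ]
}}

```text
t: 6.98
tcp_pos: [0.607, -0.0554, 0.3206]
tool_rot: [-3.141, -0.0, -1.607]
wrist_force: [0.4, 0.9, -0.8]
finger_gap: 0.0118
```

Call:
{"name": "apply_moves", "arguments": {
  "plan": [
    [[0, 0, 0, -1, 0], [0, 0, 0, 0, 0]]
  ]
}}

```text
t: 7.15
tcp_pos: [0.6071, -0.0554, 0.3205]
tool_rot: [-3.141, -0.0, -1.607]
wrist_force: [-2.1, 0.4, 3.4]
finger_gap: 0.0118
```

Call:
{"name": "apply_moves", "arguments": {
  "plan": [
    [[0, 0, 0, -1, 0], [0, 0, 0, 0, 0]]
  ]
}}

```text
t: 7.32
tcp_pos: [0.607, -0.0553, 0.3204]
tool_rot: [-3.14, -0.0, -1.607]
wrist_force: [-2.2, 0.7, 7.6]
finger_gap: 0.0117
```

Call:
{"name": "apply_moves", "arguments": {
  "plan": [
    [[0, 0.2, 6, 1.2, 0], [0, 0.4, 12, 0, 0], [0, 0.4, 12, 0, 0], [0, 0.4, 12, 0, 0], [0, 0.5, 12, 0, 0], [0, 0.4, 12, 0, 0], [0, 0.4, 12, 0, 0], [0, 0.5, 12, 0, 0]]
  ]
}}

```text
t: 7.98
tcp_pos: [0.6106, 0.0357, 0.3205]
tool_rot: [-3.14, -0.002, -1.606]
wrist_force: [0.4, -4.4, 5.5]
finger_gap: 0.0118
```

Call:
{"name": "apply_moves", "arguments": {
  "plan": [
    [[0, 0.4, 12, 0, 0], [0, 0.4, 12, 0, 0], [0, 0.5, 12, 0, 0], [0, 0.4, 12, 0, 0], [0, 0.5, 12, 0, 0], [0, 0.4, 12, 0, 0], [0, 0.5, 12, 0, 0]]
  ]
}}

```text
t: 8.57
tcp_pos: [0.6134, 0.1197, 0.3205]
tool_rot: [-3.14, -0.002, -1.606]
wrist_force: [-0.6, -3.7, 6.6]
finger_gap: 0.0115
```

Call:
{"name": "apply_moves", "arguments": {
  "plan": [
    [[0, 0.4, 10, 0, 0], [0, 0.2, 6, 0, 0], [0, 0, 0, 0, 0], [0, 0, 0, 0, 0]]
  ]
}}

```text
t: 8.9
tcp_pos: [0.6139, 0.1372, 0.3205]
tool_rot: [-3.14, 0.002, -1.605]
wrist_force: [0.5, 0.4, 5.9]
finger_gap: 0.0119
```

```bash
python3 - <<'E'
from h import *
im,d=optics.snapshot("scene")
cv2.imwrite("pics/d.png",cv2.resize(im[110:230,290:410],None,fx=5,fy=5,interpolation=cv2.INTER_CUBIC))
print(observe()["tcp_pos"],observe()["wrist_force"],observe()["torque"])
E
```

```text
[0.61385432 0.13722762 0.32050784] [-0.57239848 -0.07530419  5.81179013] [ 0.03260622 -0.02291659  0.03369235]
```

View pics/d.png

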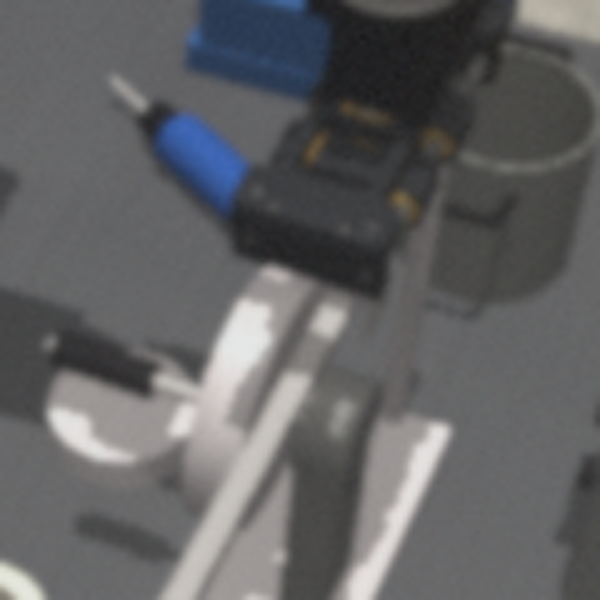

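Call:
{"name": "apply_moves", "arguments": {
  "plan": [
    [[0, 0, -2.5, 0, 0], [0, 0, 0, 1, 0], [0, 0, 0, 0.5, 0], [0.3, 0, 0, 0, 0], [0.6, 0, 0, 0, 0], [1, 0, 0, 0, 0], [1, 0, 0, 0, 0], [1, 0, 0, 0, 0]]
  ]
}}

```text
t: 9.62
tcp_pos: [0.6138, 0.1321, 0.321]
tool_rot: [3.141, -0.0, -1.607]
wrist_force: [-0.2, -0.3, 0.1]
finger_gap: 0.0373
```

Call:
{"name": "apply_moves", "arguments": {
  "plan": [
    [[1, 0, 0, 15, 0], [1, 0, 0, 25, 0], [1, 0, 0, 30, 0], [1, -20, 0, 20, 0], [1, -40, 0, 0, 0], [1, -40, 0, 0, 0], [1, -40, 0, 0, 0], [1, -20, 0, 0, 0]]
  ]
}}

```text
t: 10.28
tcp_pos: [0.4491, 0.1322, 0.4113]
tool_rot: [3.139, -0.0, -1.607]
wrist_force: [0.2, -0.2, -0.5]
finger_gap: 0.0853
```

```bash
python3 - <<'E'
from h import *
np.set_printoptions(precision=4,suppress=True)
for n in("scene","top"):
    im,d=optics.snapshot(n); np.save(f"{n}_d3.npy",d); cv2.imwrite(f"pics/{n}3.png",im)
    W=cloud(n,d); x,y,z=W[...,0],W[...,1],W[...,2]
    m=(z>.328)&(z<.345)&(abs(x-.6135)<.03)&(abs(y-.1345)<.03); P=W[m]
    if len(P): print(n,"tabtop",len(P),P.mean(0),cv2.minAreaRect(P[:,:2].astype(np.float32)*1000))
    m=(z>.2865)&(z<.294)&(abs(x-.6135)<.03)&(abs(y-.1345)<.03); P=W[m]
    if len(P): print(n,"bridge",len(P),P.mean(0),cv2.minAreaRect(P[:,:2].astype(np.float32)*1000))
    for q in("hanger","rail_mark","handle_grip"): 
        for r in spotter.spot_point(q,n)[:1]:
            print(q,n,r, world(n,r["at"],z=.285))
a=cv2.imread("pics/scene3.png")[130:220,300:400];b=cv2.imread("pics/top3.png")[160:250,250:350]
cv2.imwrite("pics/e.png",cv2.resize(np.hstack([a,b]),(800,360),interpolation=cv2.INTER_CUBIC))
print(observe()["tcp_pos"],observe()["tool_rot"])
E
```

```text
scene tabtop 50 [0.6131 0.1316 0.3329] ((612.4861450195312, 133.05947875976562), (23.41725730895996, 14.944857597351074), 2.002436637878418)
scene bridge 71 [0.6142 0.1276 0.2893] ((612.307373046875, 130.5410919189453), (35.628807067871094, 31.927236557006836), 89.46804809570312)
hanger scene {'at': [164.9, 360.3], 'confidence': 0.61} [0.613  0.1378 0.285 ]
rail_mark scene {'at': [169.5, 359.3], 'confidence': 0.76} [0.6159 0.1211 0.285 ]
handle_grip scene {'at': [179.7, 306.9], 'confidence': 0.89} [0.5057 0.0362 0.285 ]
top tabtop 46 [0.6144 0.1336 0.3345] ((614.1298828125, 133.63723754882812), (23.319303512573242, 10.818076133728027), 3.0845134258270264)
top bridge 78 [0.6128 0.1315 0.2902] ((614.2510986328125, 133.79478454589844), (57.75901412963867, 30.530153274536133), 85.87936401367188)
hanger top {'at': [180.3, 286.7], 'confidence': 0.68} [0.617  0.1418 0.285 ]
rail_mark top {'at': [181.6, 287.4], 'confidence': 0.89} [0.6135 0.1398 0.285 ]
handle_grip top {'at': [231.4, 300.2], 'confidence': 0.83} [0.4799 0.1008 0.285 ]
[0.4552 0.132  0.411 ] [-3.1415 -0.     -1.6075]
```

View pics/e.png

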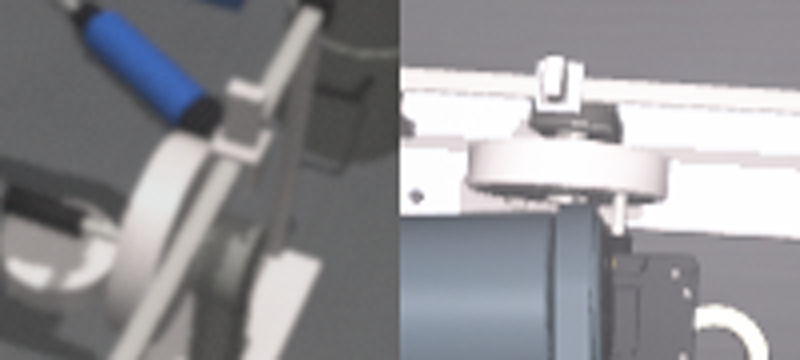

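```bash
python3 - <<'E'
from h import *
np.set_printoptions(precision=4,suppress=True)
for n in("scene","top"):
    im=cv2.imread(f"pics/{n}3.png"); im0=cv2.imread(f"pics/{n}0.png")
    g=cv2.cvtColor(im,cv2.COLOR_BGR2GRAY).astype(float); g0=cv2.cvtColor(im0,cv2.COLOR_BGR2GRAY).astype(float)
    d3=np.load(f"{n}_d3.npy"); d0=np.load(f"{n}_d0.npy")
    dd=d0-d3
    W=cloud(n,d3); W0=cloud(n,d0)
    # pixels that were on rail or elsewhere and now closer; edges of bridge along rail
    m=(dd>.003)&(abs(W[...,0]-.6135)<.022)&(abs(W[...,1]-.134)<.03)&(W[...,2]>.26)
    P=W[m]; print(n,m.sum())
    lo=P[(P[:,2]<.3)]; print("bridge/legs y range",np.quantile(lo[:,1],[0,.03,.1,.9,.97,1]))
    hi=P[P[:,2]>.3]; print("tab",np.quantile(hi[:,1],[0,.05,.5,.95,1]),hi[:,0].min(),hi[:,0].max(),hi[:,2].max())
# mark in im0 : subpixel dark centroid, multiple offsets
    for n_,z in((n,.285),):
        ys=np.arange(.115,.155,.0005); 
        for ox in(-.004,0,.004):
            c=proj(n,np.c_[.6135+.0362*(ys-.1345)+ox,ys,0*ys+z]); 
            v=cv2.remap(g0.astype(np.float32),c[:,1].astype(np.float32)[None],c[:,0].astype(np.float32)[None],cv2.INTER_CUBIC)[0]
            w=np.clip(np.median(v)-v-10,0,None); print(ox,(w*ys).sum()/w.sum(),v.min())
E
```

```text
scene 266
bridge/legs y range [0.1052 0.117  0.1185 0.1396 0.1469 0.1631]
tab [0.1255 0.1264 0.1287 0.1374 0.1407] 0.6005919581133832 0.6245285570051948 0.3369345094601072
-0.004 0.13421149877660873 152.97928
0 0.13400948835774565 154.007
0.004 0.13335883515379574 138.20894
top 167
bridge/legs y range [0.1057 0.1107 0.1191 0.1482 0.1512 0.1625]
tab [0.1276 0.1281 0.1333 0.139  0.1402] 0.6025875506118634 0.6256702907363305 0.33823797199791966
-0.004 0.13509805361339425 151.49818
0 0.13498228071353932 144.59982
0.004 0.13454797342555602 151.1909
```

Call:
{"name": "apply_moves", "arguments": {
  "plan": [
    [[1, 16, -17, -10, 0], [1, 16, -17, -30, 0], [1, 0, 0, -40, 0], [1, 0, 0, -40, 0], [1, 0, 0, -35, 0], [1, 0, 0, -10, 0], [1, 0, 0, 0, 0]]
  ]
}}

```text
t: 11.27
tcp_pos: [0.4843, 0.0978, 0.2422]
tool_rot: [3.133, -0.0, -1.608]
wrist_force: [0.1, 0.1, -0.8]
finger_gap: 0.0871
```

```bash
python3 - <<'E'
from h import *
im,d=optics.snapshot("scene")
cv2.imwrite("pics/f.png",cv2.resize(im[110:230,250:390],None,fx=5,fy=5,interpolation=cv2.INTER_CUBIC))
print(observe()["tcp_pos"],observe()["wrist_force"])
E
```

```text
[0.48587567 0.09791557 0.24435215] [ 0.49727325 -0.67118494  0.24775142]
```

View pics/f.png

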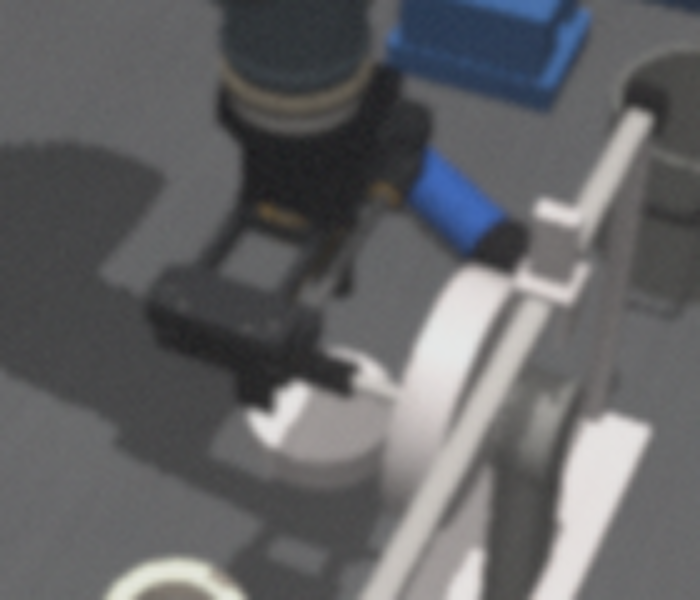

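Call:
{"name": "apply_moves", "arguments": {
  "plan": [
    [[1, 1, 0, -16, 0], [1, 0, 0, -17, 0], [0, 0, 0, 0, 0], [0, 0, 0, 0, 0], [0, 0, 0, 0, 0], [0, 0, 0, 0, 0], [0, 0, 0, 0, 0], [0, 0, 0, 0, 0]]
  ],
  "force": 45
}}

```text
t: 11.98
tcp_pos: [0.4874, 0.0982, 0.2141]
tool_rot: [-3.14, 0.0, -1.607]
wrist_force: [-0.3, 0.3, 0.2]
finger_gap: 0.0551
```

Call:
{"name": "apply_moves", "arguments": {
  "plan": [
    [[0, 0, 0, 0, 0], [0, 0, 0, 0, 0], [0, 0, 0, 0, 0], [0, 0, 0, 0, 0]]
  ]
}}

```text
t: 12.32
tcp_pos: [0.4869, 0.0982, 0.2133]
tool_rot: [3.142, 0.0, -1.607]
wrist_force: [-0.5, -0.4, -0.6]
finger_gap: 0.0282
```

Call:
{"name": "apply_moves", "arguments": {
  "plan": [
    [[0, 0, 0, 0, 0], [0, 0, 0, 0, 0], [0, 0, 0, 0, 0]]
  ]
}}

```text
t: 12.57
tcp_pos: [0.4868, 0.0974, 0.2132]
tool_rot: [3.141, -0.002, -1.606]
wrist_force: [-0.7, -4.4, 1.0]
finger_gap: 0.0211
```

```bash
python3 - <<'E'
from h import *
im,d=optics.snapshot("scene")
cv2.imwrite("pics/g.png",cv2.resize(im[110:230,250:390],None,fx=5,fy=5,interpolation=cv2.INTER_CUBIC))
s=observe();print(s["tcp_pos"],s["wrist_force"],s["torque"],s["finger_gap"])
E
```

```text
[0.48678182 0.09743739 0.21324338] [-0.50174027 -5.00797739  0.85267607] [-0.75326055  0.11681626  0.00237983] 0.020694276667259558
```

View pics/g.png

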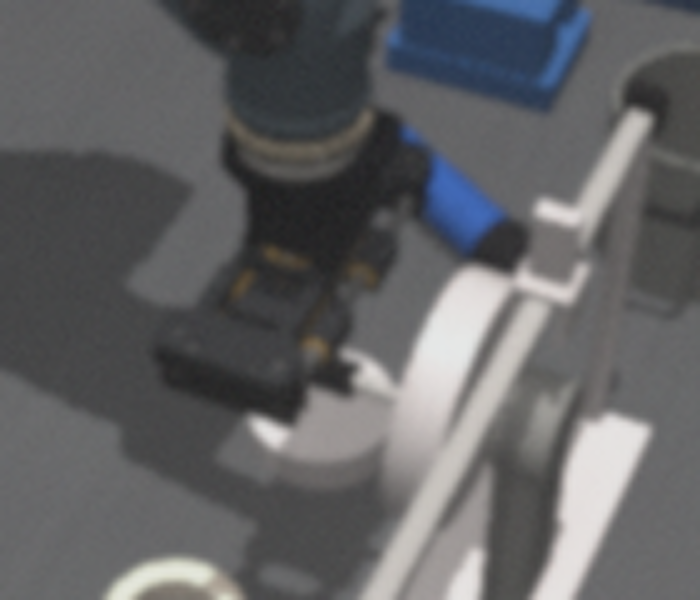

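```bash
cat > crank.py <<'E'
import numpy as np
def P(t): t=np.radians(t); return np.array([486.9+0-2*np.sin(t)+2*np.sin(np.radians(49)),139-55*np.sin(t),176.5+55*np.cos(t)])
def rows(ths,start):
    out=[];c=np.array(start,float)
    for t in ths:
        d=np.round(P(t)-c,1); c=c+d; out.append([0,*map(float,d),0])
    return out
E
python3 - <<'E'
from crank import *
import json
r=rows(np.arange(53,49+4*96+1,4),[486.9,98.2,213.3])
for i in range(0,96,8): print(49+4*(i+8),json.dumps(r[i:i+8]))
E
```

```text
81 [[0, -0.1, -3.1, -3.7, 0], [0, -0.1, -2.2, -3.1, 0], [0, -0.0, -2.0, -3.3, 0], [0, -0.1, -1.7, -3.5, 0], [0, -0.1, -1.5, -3.5, 0], [0, -0.0, -1.3, -3.6, 0], [0, -0.0, -1.0, -3.7, 0], [0, -0.1, -0.7, -3.8, 0]]
113 [[0, 0.0, -0.5, -3.8, 0], [0, 0.0, -0.2, -3.8, 0], [0, 0.0, 0.1, -3.9, 0], [0, 0.0, 0.3, -3.8, 0], [0, 0.0, 0.6, -3.8, 0], [0, 0.1, 0.9, -3.7, 0], [0, 0.0, 1.1, -3.7, 0], [0, 0.1, 1.4, -3.6, 0]]
145 [[0, 0.0, 1.6, -3.5, 0], [0, 0.1, 1.9, -3.3, 0], [0, 0.1, 2.0, -3.2, 0], [0, 0.1, 2.4, -3.1, 0], [0, 0.0, 2.5, -2.9, 0], [0, 0.1, 2.7, -2.7, 0], [0, 0.2, 2.9, -2.5, 0], [0, 0.1, 3.1, -2.4, 0]]
177 [[0, 0.1, 3.2, -2.0, 0], [0, 0.1, 3.3, -1.9, 0], [0, 0.1, 3.5, -1.6, 0], [0, 0.2, 3.6, -1.4, 0], [0, 0.1, 3.7, -1.1, 0], [0, 0.1, 3.7, -0.9, 0], [0, 0.2, 3.8, -0.6, 0], [0, 0.1, 3.8, -0.3, 0]]
209 [[0, 0.1, 3.9, -0.1, 0], [0, 0.2, 3.8, 0.2, 0], [0, 0.1, 3.8, 0.5, 0], [0, 0.2, 3.8, 0.7, 0], [0, 0.1, 3.7, 1.0, 0], [0, 0.1, 3.6, 1.3, 0], [0, 0.2, 3.5, 1.5, 0], [0, 0.1, 3.5, 1.7, 0]]
241 [[0, 0.1, 3.3, 2.0, 0], [0, 0.1, 3.1, 2.2, 0], [0, 0.1, 3.0, 2.4, 0], [0, 0.1, 2.8, 2.6, 0], [0, 0.1,
[... 616 characters left out ...]
2, -3.2, 2.0, 0], [0, -0.1, -3.3, 1.9, 0], [0, -0.1, -3.5, 1.6, 0]]
369 [[0, -0.1, -3.6, 1.4, 0], [0, -0.2, -3.7, 1.1, 0], [0, -0.1, -3.7, 0.9, 0], [0, -0.1, -3.8, 0.6, 0], [0, -0.2, -3.8, 0.3, 0], [0, -0.1, -3.9, 0.1, 0], [0, -0.2, -3.8, -0.2, 0], [0, -0.1, -3.8, -0.5, 0]]
401 [[0, -0.1, -3.8, -0.7, 0], [0, -0.2, -3.7, -1.0, 0], [0, -0.1, -3.6, -1.3, 0], [0, -0.1, -3.5, -1.5, 0], [0, -0.2, -3.5, -1.7, 0], [0, -0.1, -3.3, -2.0, 0], [0, -0.1, -3.1, -2.2, 0], [0, -0.1, -3.0, -2.4, 0]]
433 [[0, -0.1, -2.8, -2.6, 0], [0, -0.1, -2.6, -2.8, 0], [0, -0.1, -2.4, -3.0, 0], [0, -0.1, -2.2, -3.1, 0], [0, -0.0, -2.0, -3.3, 0], [0, -0.1, -1.7, -3.5, 0], [0, -0.1, -1.5, -3.5, 0], [0, -0.0, -1.3, -3.6, 0]]
```

Call:
{"name": "apply_moves", "arguments": {
  "plan": [
    [[0, -0.1, -3.1, -3.7, 0], [0, -0.1, -2.2, -3.1, 0], [0, 0, -2.0, -3.3, 0], [0, -0.1, -1.7, -3.5, 0]]
  ]
}}

```text
t: 12.95
tcp_pos: [0.4865, 0.089, 0.2002]
tool_rot: [-3.141, 0.0, -1.607]
wrist_force: [-2.5, -2.1, 6.1]
finger_gap: 0.0207
```

Call:
{"name": "apply_moves", "arguments": {
  "plan": [
    [[0, -0.1, -1.5, -3.5, 0], [0, 0, -1.3, -3.6, 0], [0, 0, -1.0, -3.7, 0], [0, -0.1, -0.7, -3.8, 0]]
  ]
}}

```text
t: 13.28
tcp_pos: [0.4864, 0.0845, 0.1855]
tool_rot: [-3.141, 0.0, -1.607]
wrist_force: [-1.7, -2.5, 5.7]
finger_gap: 0.0207
```

Call:
{"name": "apply_moves", "arguments": {
  "plan": [
    [[0, 0, -0.5, -3.8, 0], [0, 0, -0.2, -3.8, 0], [0, 0, 0.1, -3.9, 0], [0, 0, 0.3, -3.8, 0]]
  ]
}}

```text
t: 13.62
tcp_pos: [0.4863, 0.0843, 0.1702]
tool_rot: [-3.141, 0.0, -1.607]
wrist_force: [-2.4, -0.8, 6.6]
finger_gap: 0.0206
```

Call:
{"name": "apply_moves", "arguments": {
  "plan": [
    [[0, 0, 0.6, -3.8, 0], [0, 0.1, 0.9, -3.7, 0], [0, 0, 1.1, -3.7, 0], [0, 0.1, 1.4, -3.6, 0]]
  ]
}}

```text
t: 13.95
tcp_pos: [0.4865, 0.0883, 0.1554]
tool_rot: [-3.141, 0.0, -1.607]
wrist_force: [-2.8, -2.8, 7.0]
finger_gap: 0.0207
```

Call:
{"name": "apply_moves", "arguments": {
  "plan": [
    [[0, 0, 1.6, -3.5, 0], [0, 0.1, 1.9, -3.3, 0], [0, 0.1, 2.0, -3.2, 0], [0, 0.1, 2.4, -3.1, 0]]
  ]
}}

```text
t: 14.28
tcp_pos: [0.4868, 0.0962, 0.1423]
tool_rot: [-3.142, -0.0, -1.607]
wrist_force: [-2.1, -2.8, 7.4]
finger_gap: 0.0207
```

Call:
{"name": "apply_moves", "arguments": {
  "plan": [
    [[0, 0, 2.5, -2.9, 0], [0, 0.1, 2.7, -2.7, 0], [0, 0.2, 2.9, -2.5, 0], [0, 0.1, 3.1, -2.4, 0]]
  ]
}}

```text
t: 14.62
tcp_pos: [0.4872, 0.1073, 0.132]
tool_rot: [-3.142, -0.0, -1.607]
wrist_force: [-3.1, -3.3, 8.7]
finger_gap: 0.0211
```

Call:
{"name": "apply_moves", "arguments": {
  "plan": [
    [[0, 0.1, 3.2, -2.0, 0], [0, 0.1, 3.3, -1.9, 0], [0, 0.1, 3.5, -1.6, 0], [0, 0.2, 3.6, -1.4, 0]]
  ]
}}

```text
t: 14.95
tcp_pos: [0.4877, 0.1206, 0.1251]
tool_rot: [3.141, -0.001, -1.607]
wrist_force: [-2.9, -5.8, 8.5]
finger_gap: 0.0213
```

Call:
{"name": "apply_moves", "arguments": {
  "plan": [
    [[0, 0.1, 3.7, -1.1, 0], [0, 0.1, 3.7, -0.9, 0], [0, 0.2, 3.8, -0.6, 0], [0, 0.1, 3.8, -0.3, 0]]
  ]
}}

```text
t: 15.28
tcp_pos: [0.4882, 0.1352, 0.1221]
tool_rot: [3.141, -0.002, -1.606]
wrist_force: [-1.6, -7.5, 7.4]
finger_gap: 0.0207
```

Call:
{"name": "apply_moves", "arguments": {
  "plan": [
    [[0, 0.1, 3.9, -0.1, 0], [0, 0.2, 3.8, 0.2, 0], [0, 0.1, 3.8, 0.5, 0], [0, 0.2, 3.8, 0.7, 0]]
  ]
}}

```text
t: 15.62
tcp_pos: [0.4887, 0.1501, 0.1232]
tool_rot: [3.141, -0.002, -1.606]
wrist_force: [-1.8, -9.0, 5.0]
finger_gap: 0.0208
```

Call:
{"name": "apply_moves", "arguments": {
  "plan": [
    [[0, 0.1, 3.7, 1.0, 0], [0, 0.1, 3.6, 1.3, 0], [0, 0.2, 3.5, 1.5, 0], [0, 0.1, 3.5, 1.7, 0]]
  ]
}}

```text
t: 15.95
tcp_pos: [0.4892, 0.1643, 0.1283]
tool_rot: [3.141, -0.002, -1.606]
wrist_force: [0.5, -7.6, 0.9]
finger_gap: 0.021
```

Call:
{"name": "apply_moves", "arguments": {
  "plan": [
    [[0, 0.1, 3.3, 2.0, 0], [0, 0.1, 3.1, 2.2, 0], [0, 0.1, 3.0, 2.4, 0], [0, 0.1, 2.8, 2.6, 0]]
  ]
}}

```text
t: 16.28
tcp_pos: [0.4896, 0.1767, 0.1372]
tool_rot: [3.141, -0.002, -1.606]
wrist_force: [-0.1, -7.7, -0.3]
finger_gap: 0.0206
```

Call:
{"name": "apply_moves", "arguments": {
  "plan": [
    [[0, 0.1, 2.6, 2.8, 0], [0, 0.1, 2.4, 3.0, 0], [0, 0.1, 2.2, 3.1, 0], [0, 0.1, 2.0, 3.3, 0]]
  ]
}}

```text
t: 16.62
tcp_pos: [0.49, 0.1862, 0.1492]
tool_rot: [3.141, -0.002, -1.607]
wrist_force: [0.8, -5.0, -2.5]
finger_gap: 0.0205
```

Call:
{"name": "apply_moves", "arguments": {
  "plan": [
    [[0, 0, 1.7, 3.5, 0], [0, 0.1, 1.5, 3.5, 0], [0, 0, 1.3, 3.6, 0], [0, 0.1, 1.0, 3.7, 0]]
  ]
}}

```text
t: 16.95
tcp_pos: [0.4902, 0.1923, 0.164]
tool_rot: [3.141, -0.001, -1.607]
wrist_force: [0.3, -5.2, -3.6]
finger_gap: 0.0209
```

Call:
{"name": "apply_moves", "arguments": {
  "plan": [
    [[0, 0, 0.7, 3.8, 0], [0, 0, 0.5, 3.8, 0], [0, 0, 0.2, 3.8, 0], [0, 0, -0.1, 3.9, 0]]
  ]
}}

```text
t: 17.28
tcp_pos: [0.4902, 0.1939, 0.1796]
tool_rot: [3.141, -0.0, -1.607]
wrist_force: [1.1, -4.7, -2.4]
finger_gap: 0.0206
```

Call:
{"name": "apply_moves", "arguments": {
  "plan": [
    [[0, 0, -0.3, 3.8, 0], [0, 0, -0.6, 3.8, 0], [0, -0.1, -0.9, 3.7, 0], [0, 0, -1.1, 3.7, 0]]
  ]
}}

```text
t: 17.62
tcp_pos: [0.4901, 0.1911, 0.1947]
tool_rot: [3.141, 0.0, -1.607]
wrist_force: [0.7, -3.2, -3.3]
finger_gap: 0.0211
```

Call:
{"name": "apply_moves", "arguments": {
  "plan": [
    [[0, 0, -1.4, 3.6, 0], [0, -0.1, -1.6, 3.5, 0], [0, -0.1, -1.9, 3.3, 0], [0, -0.1, -2.0, 3.2, 0]]
  ]
}}

```text
t: 17.95
tcp_pos: [0.4899, 0.1842, 0.2083]
tool_rot: [-3.142, 0.001, -1.607]
wrist_force: [0.5, -1.3, -3.9]
finger_gap: 0.0205
```

Call:
{"name": "apply_moves", "arguments": {
  "plan": [
    [[0, 0, -2.4, 3.1, 0], [0, -0.1, -2.5, 2.9, 0], [0, -0.1, -2.7, 2.7, 0], [0, -0.1, -2.9, 2.5, 0]]
  ]
}}

```text
t: 18.28
tcp_pos: [0.4895, 0.1738, 0.2196]
tool_rot: [3.141, 0.001, -1.607]
wrist_force: [-1.8, 1.3, -1.1]
finger_gap: 0.021
```

Call:
{"name": "apply_moves", "arguments": {
  "plan": [
    [[0, -0.1, -3.1, 2.4, 0], [0, -0.2, -3.2, 2.0, 0], [0, -0.1, -3.3, 1.9, 0], [0, -0.1, -3.5, 1.6, 0]]
  ]
}}

```text
t: 18.62
tcp_pos: [0.489, 0.1606, 0.2276]
tool_rot: [-3.142, 0.001, -1.607]
wrist_force: [-2.0, 2.6, 1.9]
finger_gap: 0.0207
```

Call:
{"name": "apply_moves", "arguments": {
  "plan": [
    [[0, -0.1, -3.6, 1.4, 0], [0, -0.2, -3.7, 1.1, 0], [0, -0.1, -3.7, 0.9, 0], [0, -0.1, -3.8, 0.6, 0]]
  ]
}}

```text
t: 18.95
tcp_pos: [0.4885, 0.1454, 0.2316]
tool_rot: [-3.142, 0.0, -1.607]
wrist_force: [-2.9, 2.4, 5.9]
finger_gap: 0.0209
```

Call:
{"name": "apply_moves", "arguments": {
  "plan": [
    [[0, -0.2, -3.8, 0.3, 0], [0, -0.1, -3.9, 0.1, 0], [0, -0.2, -3.8, -0.2, 0], [0, -0.1, -3.8, -0.5, 0]]
  ]
}}

```text
t: 19.28
tcp_pos: [0.488, 0.1296, 0.2313]
tool_rot: [-3.142, -0.001, -1.607]
wrist_force: [-2.1, 1.0, 5.8]
finger_gap: 0.0208
```

Call:
{"name": "apply_moves", "arguments": {
  "plan": [
    [[0, -0.1, -3.8, -0.7, 0], [0, -0.2, -3.7, -1.0, 0], [0, -0.1, -3.6, -1.3, 0], [0, -0.1, -3.5, -1.5, 0]]
  ]
}}

```text
t: 19.62
tcp_pos: [0.4874, 0.1148, 0.2266]
tool_rot: [3.141, -0.001, -1.607]
wrist_force: [-3.5, 1.0, 4.8]
finger_gap: 0.0208
```

Call:
{"name": "apply_moves", "arguments": {
  "plan": [
    [[0, -0.2, -3.5, -1.7, 0], [0, -0.1, -3.3, -2.0, 0], [0, -0.1, -3.1, -2.2, 0], [0, -0.1, -3.0, -2.4, 0]]
  ]
}}

```text
t: 19.95
tcp_pos: [0.487, 0.102, 0.218]
tool_rot: [3.141, -0.001, -1.607]
wrist_force: [-3.2, 0.6, 4.5]
finger_gap: 0.0211
```

```bash
cat > fit.py <<'E'
import numpy as np
from scipy.optimize import least_squares
A=np.array([[.089,.2002,-2.1,6.1],[.0845,.1855,-2.5,5.7],[.0843,.1702,-.8,6.6],[.0883,.1554,-2.8,7.0],[.0962,.1423,-2.8,7.4],[.1073,.132,-3.3,8.7],[.1206,.1251,-5.8,8.5],[.1352,.1221,-7.5,7.4],[.1501,.1232,-9,5],[.1643,.1283,-7.6,.9],[.1767,.1372,-7.7,-.3],[.1862,.1492,-5,-2.5],[.1923,.164,-5.2,-3.6],[.1939,.1796,-4.7,-2.4],[.1911,.1947,-3.2,-3.3],[.1842,.2083,-1.3,-3.9],[.1738,.2196,1.3,-1.1],[.1606,.2276,2.6,1.9],[.1454,.2316,2.4,5.9],[.1296,.2313,1.0,5.8],[.1148,.2266,1.0,4.8],[.102,.218,.6,4.5]])
def circ(A):
    f=lambda p:np.hypot(A[:,0]-p[0],A[:,1]-p[1])-p[2]
    return least_squares(f,[.139,.1765,.055]).x
if __name__=="__main__":
    np.set_printoptions(precision=3,suppress=True)
    p=circ(A); print("circle",p)
    th=np.arctan2(p[0]-A[:,0],A[:,1]-p[1])
    T=.055*(A[:,2]*np.cos(th)+A[:,3]*np.sin(th)); Fr=-A[:,2]*np.sin(th)+A[:,3]*np.cos(th)
    M=np.c_[np.ones(len(th)),np.sin(th),np.cos(th)]
    for D in(None,.25):
        if D is None: c=np.linalg.lstsq(M,T,rcond=None)[0]
        else: c=np.r_[D,np.linalg.lstsq(M[:,1:],T-D,rcond=None)[0]]
        # T=D-A(sin th cos a+cos th sin a)
        al=np.degrees(np.arctan2(-c[2],-c[1])); print(c,"A",np.hypot(c[1],c[2]),"alpha",al,"target th",(180-al)%360)
        print("rms",np.std(T-M@c))
    print(np.c_[np.degrees(th)%360,T,M@c,Fr])
E
python3 fit.py
```

```text
circle [0.139 0.177 0.055]
[ 0.261  0.079 -0.161] A 0.17977891582120817 alpha 116.16849089136649 target th 63.83150910863351
rms 0.020639733136365117
[ 0.25   0.079 -0.162] A 0.1800268429781465 alpha 116.03105276227481 target th 63.96894723772519
rms 0.020642677694460553
[[ 65.115   0.256   0.254   4.472]
 [ 81.184   0.289   0.303   3.344]
 [ 97.173   0.366   0.349  -0.03 ]
 [113.194   0.415   0.386  -0.183]
 [129.174   0.413   0.413  -2.504]
 [144.99    0.423   0.428  -5.232]
 [160.631   0.456   0.429  -6.095]
 [176.181   0.439   0.417  -6.884]
 [191.777   0.428   0.392  -6.732]
 [207.541   0.348   0.357  -4.312]
 [223.499   0.319   0.313  -5.083]
 [239.511   0.258   0.264  -3.04 ]
 [256.257   0.26    0.212  -4.196]
 [272.635   0.12    0.164  -4.805]
 [288.654   0.116   0.123  -4.087]
 [304.566   0.136   0.093  -3.283]
 [320.604   0.094   0.075  -0.025]
 [336.73    0.09    0.07    2.773]
 [353.17    0.092   0.08    6.144]
 [  9.699   0.108   0.104   5.549]
 [ 25.916   0.165   0.139   3.88 ]
 [ 42.01    0.19    0.183   2.942]]
```

```bash
python3 - <<'E'
from crank import *
import json
r=rows(41-4*np.arange(1,81),P(41))
for i in range(0,80,8): print(41-4*(i+8),json.dumps(r[i:i+8]).replace("-0.0,","0,"))
E
```

```text
9 [[0, 0.1, 3.0, 2.4, 0], [0, 0.1, 3.1, 2.2, 0], [0, 0.1, 3.3, 2.0, 0], [0, 0.2, 3.4, 1.7, 0], [0, 0.1, 3.6, 1.5, 0], [0, 0.1, 3.6, 1.3, 0], [0, 0.2, 3.7, 1.0, 0], [0, 0.1, 3.8, 0.7, 0]]
-23 [[0, 0.1, 3.8, 0.5, 0], [0, 0.2, 3.8, 0.2, 0], [0, 0.1, 3.9, -0.1, 0], [0, 0.2, 3.8, -0.3, 0], [0, 0.1, 3.8, -0.6, 0], [0, 0.1, 3.7, -0.9, 0], [0, 0.2, 3.7, -1.1, 0], [0, 0.1, 3.6, -1.4, 0]]
-55 [[0, 0.1, 3.5, -1.6, 0], [0, 0.1, 3.3, -1.9, 0], [0, 0.2, 3.2, -2.1, 0], [0, 0.1, 3.1, -2.3, 0], [0, 0.1, 2.9, -2.5, 0], [0, 0.1, 2.7, -2.7, 0], [0, 0.1, 2.5, -2.9, 0], [0, 0.1, 2.3, -3.1, 0]]
-87 [[0, 0.0, 2.1, -3.2, 0], [0, 0.1, 1.9, -3.3, 0], [0, 0.1, 1.6, -3.5, 0], [0, 0.0, 1.4, -3.6, 0], [0, 0.0, 1.1, -3.7, 0], [0, 0.1, 0.9, -3.7, 0], [0, 0, 0.6, -3.8, 0], [0, 0.0, 0.3, -3.8, 0]]
-119 [[0, 0.0, 0.1, -3.9, 0], [0, 0.0, -0.2, -3.8, 0], [0, 0, -0.5, -3.8, 0], [0, 0, -0.7, -3.8, 0], [0, -0.1, -1.0, -3.7, 0], [0, 0, -1.3, -3.6, 0], [0, -0.1, -1.5, -3.6, 0], [0, 0, -1.7, -3.4, 0]]
-151 [[0, -0.1, -2.0, -3.3, 0], [0, -0.1, -2.2, -3.1, 0], [0, -0.1, -2.4, -3.0, 0], [0, -0.1, -2.6, -2.8, 0], [0, -0.1, -2.8, -
[... 201 characters left out ...]
-0.2, -3.8, -0.7, 0], [0, -0.1, -3.8, -0.5, 0], [0, -0.2, -3.9, -0.2, 0], [0, -0.1, -3.8, 0.1, 0]]
-215 [[0, -0.1, -3.8, 0.3, 0], [0, -0.2, -3.8, 0.6, 0], [0, -0.1, -3.8, 0.9, 0], [0, -0.1, -3.6, 1.1, 0], [0, -0.2, -3.6, 1.4, 0], [0, -0.1, -3.5, 1.6, 0], [0, -0.1, -3.3, 1.8, 0], [0, -0.1, -3.3, 2.1, 0]]
-247 [[0, -0.1, -3.0, 2.3, 0], [0, -0.2, -2.9, 2.6, 0], [0, -0.1, -2.7, 2.7, 0], [0, 0, -2.6, 2.9, 0], [0, -0.1, -2.3, 3.0, 0], [0, -0.1, -2.1, 3.3, 0], [0, -0.1, -1.8, 3.3, 0], [0, 0, -1.6, 3.5, 0]]
-279 [[0, -0.1, -1.4, 3.6, 0], [0, 0, -1.1, 3.7, 0], [0, -0.1, -0.9, 3.7, 0], [0, 0.0, -0.6, 3.8, 0], [0, 0.0, -0.3, 3.8, 0], [0, 0.0, -0.1, 3.9, 0], [0, 0.0, 0.2, 3.8, 0], [0, 0.0, 0.5, 3.8, 0]]
```

Call:
{"name": "apply_moves", "arguments": {
  "plan": [
    [[0, 0.1, 3.0, 2.4, 0], [0, 0.1, 3.1, 2.2, 0], [0, 0.1, 3.3, 2.0, 0], [0, 0.2, 3.4, 1.7, 0], [0, 0.1, 3.6, 1.5, 0], [0, 0.1, 3.6, 1.3, 0], [0, 0.2, 3.7, 1.0, 0], [0, 0.1, 3.8, 0.7, 0]]
  ]
}}

```text
t: 20.62
tcp_pos: [0.4879, 0.1276, 0.2308]
tool_rot: [3.141, -0.006, -1.606]
wrist_force: [-3.9, -9.2, 5.9]
finger_gap: 0.0212
```

Call:
{"name": "apply_moves", "arguments": {
  "plan": [
    [[0, 0.1, 3.8, 0.5, 0], [0, 0.2, 3.8, 0.2, 0], [0, 0.1, 3.9, -0.1, 0], [0, 0.2, 3.8, -0.3, 0], [0, 0.1, 3.8, -0.6, 0], [0, 0.1, 3.7, -0.9, 0], [0, 0.2, 3.7, -1.1, 0], [0, 0.1, 3.6, -1.4, 0]]
  ]
}}

```text
t: 21.28
tcp_pos: [0.489, 0.159, 0.2281]
tool_rot: [3.141, -0.004, -1.606]
wrist_force: [-4.5, -5.0, 10.8]
finger_gap: 0.0208
```

Call:
{"name": "apply_moves", "arguments": {
  "plan": [
    [[0, 0.1, 3.5, -1.6, 0], [0, 0.1, 3.3, -1.9, 0], [0, 0.2, 3.2, -2.1, 0], [0, 0.1, 3.1, -2.3, 0], [0, 0.1, 2.9, -2.5, 0], [0, 0.1, 2.7, -2.7, 0], [0, 0.1, 2.5, -2.9, 0], [0, 0.1, 2.3, -3.1, 0]]
  ]
}}

```text
t: 21.95
tcp_pos: [0.4899, 0.1837, 0.2087]
tool_rot: [3.142, -0.001, -1.607]
wrist_force: [-4.4, -1.6, 8.4]
finger_gap: 0.0206
```

Call:
{"name": "apply_moves", "arguments": {
  "plan": [
    [[0, 0, 2.1, -3.2, 0], [0, 0.1, 1.9, -3.3, 0], [0, 0.1, 1.6, -3.5, 0], [0, 0, 1.4, -3.6, 0], [0, 0, 1.1, -3.7, 0], [0, 0.1, 0.9, -3.7, 0], [0, 0, 0.6, -3.8, 0], [0, 0, 0.3, -3.8, 0]]
  ]
}}

```text
t: 22.62
tcp_pos: [0.4903, 0.1937, 0.1797]
tool_rot: [3.142, -0.001, -1.607]
wrist_force: [-3.7, -0.4, 5.8]
finger_gap: 0.0213
```

Call:
{"name": "apply_moves", "arguments": {
  "plan": [
    [[0, 0, 0.1, -3.9, 0], [0, 0, -0.2, -3.8, 0], [0, 0, -0.5, -3.8, 0], [0, 0, -0.7, -3.8, 0], [0, -0.1, -1.0, -3.7, 0], [0, 0, -1.3, -3.6, 0], [0, -0.1, -1.5, -3.6, 0], [0, 0, -1.7, -3.4, 0]]
  ]
}}

```text
t: 23.28
tcp_pos: [0.49, 0.1866, 0.1498]
tool_rot: [3.141, -0.001, -1.607]
wrist_force: [-1.7, -2.4, 5.7]
finger_gap: 0.0209
```

Call:
{"name": "apply_moves", "arguments": {
  "plan": [
    [[0, -0.1, -2.0, -3.3, 0], [0, -0.1, -2.2, -3.1, 0], [0, -0.1, -2.4, -3.0, 0], [0, -0.1, -2.6, -2.8, 0], [0, -0.1, -2.8, -2.6, 0], [0, -0.1, -3.0, -2.4, 0], [0, -0.1, -3.2, -2.2, 0], [0, -0.1, -3.3, -2.0, 0]]
  ]
}}

```text
t: 23.95
tcp_pos: [0.4893, 0.1651, 0.1286]
tool_rot: [3.141, -0.001, -1.607]
wrist_force: [-3.2, -0.2, 7.0]
finger_gap: 0.021
```

Call:
{"name": "apply_moves", "arguments": {
  "plan": [
    [[0, -0.1, -3.4, -1.8, 0], [0, -0.2, -3.5, -1.5, 0], [0, -0.1, -3.6, -1.2, 0], [0, -0.1, -3.7, -1.0, 0], [0, -0.2, -3.8, -0.7, 0], [0, -0.1, -3.8, -0.5, 0], [0, -0.2, -3.9, -0.2, 0], [0, -0.1, -3.8, 0.1, 0]]
  ]
}}

```text
t: 24.62
tcp_pos: [0.4883, 0.1361, 0.122]
tool_rot: [-3.141, 0.0, -1.607]
wrist_force: [-2.8, 1.8, 7.9]
finger_gap: 0.0208
```

Call:
{"name": "apply_moves", "arguments": {
  "plan": [
    [[0, -0.1, -3.8, 0.3, 0], [0, -0.2, -3.8, 0.6, 0], [0, -0.1, -3.8, 0.9, 0], [0, -0.1, -3.6, 1.1, 0], [0, -0.2, -3.6, 1.4, 0], [0, -0.1, -3.5, 1.6, 0], [0, -0.1, -3.3, 1.8, 0], [0, -0.1, -3.3, 2.1, 0]]
  ]
}}

```text
t: 25.28
tcp_pos: [0.4872, 0.1077, 0.1315]
tool_rot: [3.142, 0.001, -1.607]
wrist_force: [-2.3, 4.6, 5.3]
finger_gap: 0.0214
```

Call:
{"name": "apply_moves", "arguments": {
  "plan": [
    [[0, -0.1, -3.0, 2.3, 0], [0, -0.2, -2.9, 2.6, 0], [0, -0.1, -2.7, 2.7, 0], [0, 0, -2.6, 2.9, 0], [0, -0.1, -2.3, 3.0, 0], [0, -0.1, -2.1, 3.3, 0], [0, -0.1, -1.8, 3.3, 0], [0, 0, -1.6, 3.5, 0]]
  ]
}}

```text
t: 25.95
tcp_pos: [0.4865, 0.0884, 0.1549]
tool_rot: [3.141, 0.0, -1.607]
wrist_force: [-0.3, 4.7, -0.5]
finger_gap: 0.0209
```

Call:
{"name": "apply_moves", "arguments": {
  "plan": [
    [[0, -0.1, -1.4, 3.6, 0], [0, 0, -1.1, 3.7, 0], [0, -0.1, -0.9, 3.7, 0], [0, 0, -0.6, 3.8, 0], [0, 0, -0.3, 3.8, 0], [0, 0, -0.1, 3.9, 0], [0, 0, 0.2, 3.8, 0], [0, 0, 0.5, 3.8, 0]]
  ]
}}

```text
t: 26.62
tcp_pos: [0.4864, 0.0843, 0.1853]
tool_rot: [3.141, -0.001, -1.607]
wrist_force: [0.9, 1.5, -3.2]
finger_gap: 0.0207
```

```bash
python3 - <<'E'
from fit import *
np.set_printoptions(precision=3,suppress=True)
B=np.array([[.1276,.2308,-9.2,5.9],[.159,.2281,-5,10.8],[.1837,.2087,-1.6,8.4],[.1937,.1797,-.4,5.8],[.1866,.1498,-2.4,5.7],[.1651,.1286,-.2,7],[.1361,.122,1.8,7.9],[.1077,.1315,4.6,5.3],[.0884,.1549,4.7,-.5],[.0843,.1853,1.5,-3.2]])
C=np.r_[A,B]; s=np.r_[np.ones(len(A)),-np.ones(len(B))]
p=circ(C);print(p,circ(B))
th=np.arctan2(p[0]-C[:,0],C[:,1]-p[1]); T=.055*(C[:,2]*np.cos(th)+C[:,3]*np.sin(th))
M=np.c_[s,np.sin(th),np.cos(th)]
for k in (s!=0,s>0,s<0):
    c=np.linalg.lstsq(M[k],T[k],rcond=None)[0]; a=np.degrees(np.arctan2(-c[2],-c[1]))
    print(c,np.hypot(c[1],c[2]),"target",180-a,"rms",np.std(T[k]-M[k]@c))
    print(T[k]-M[k]@c) if k.all() else 0
from crank import P as Q,rows
print(rows([77,73,69,65,63.5],Q(81)))
E
```

```text
[0.139 0.177 0.055] [0.139 0.177 0.055]
[ 0.258  0.08  -0.168] 0.1861652879231411 target 64.44469065685922 rms 0.02294438223788641
[-0.005 -0.023  0.007  0.016 -0.014 -0.019  0.013  0.007  0.022 -0.022
 -0.006 -0.016  0.04  -0.05  -0.013  0.039  0.016  0.018  0.01   0.002
  0.023  0.003 -0.023 -0.03  -0.008  0.027  0.038 -0.025  0.009  0.03
 -0.012  0.042]
[ 0.261  0.079 -0.161] 0.179780383375064 target 63.82154840588484 rms 0.020631366441440428
[ 0.254  0.082 -0.181] 0.19919118147176423 target 65.6670031509811 rms 0.02445516594836994
[[0, 0.0, 0.7, 3.8, 0], [0, 0.1, 1.0, 3.7, 0], [0, 0.0, 1.3, 3.6, 0], [0, 0.1, 1.5, 3.5, 0], [0, -0.0, 0.6, 1.3, 0]]
```

Call:
{"name": "apply_moves", "arguments": {
  "plan": [
    [[0, 0, 0.7, 3.8, 0], [0, 0.1, 1.0, 3.7, 0], [0, 0, 1.3, 3.6, 0], [0, 0.1, 1.5, 3.5, 0], [0, 0, 0.3, 0.6, 0], [0, 0, 0, 0, 0], [0, 0, 0, 0, 0], [0, 0, 0, 0, 0]]
  ]
}}

```text
t: 27.28
tcp_pos: [0.4865, 0.0892, 0.2006]
tool_rot: [-3.142, -0.001, -1.607]
wrist_force: [-2.5, -2.3, 3.1]
finger_gap: 0.0212
```

```bash
python3 - <<'E'
from h import *
np.set_printoptions(precision=4,suppress=True)
for n in("scene","top"):
    im,d=optics.snapshot(n); cv2.imwrite(f"pics/{n}9.png",im)
    W=cloud(n,d); x,y,z=W[...,0],W[...,1],W[...,2]
    m=(z>.328)&(z<.345)&(abs(x-.6135)<.03)&(abs(y-.1345)<.03); P=W[m]
    if len(P): print(n,"tabtop",len(P),cv2.minAreaRect(P[:,:2].astype(np.float32)*1000))
s=observe(); p=s["tcp_pos"]; print(p,s["wrist_force"],s["joint_vel"],s["finger_gap"],s["t"])
print("angle",np.degrees(np.arctan2(.139-p[1],p[2]-.177)))
E
```

```text
scene tabtop 47 ((612.7129516601562, 132.20339965820312), (14.826894760131836, 23.52092742919922), 89.64046478271484)
top tabtop 44 ((614.6703491210938, 133.73162841796875), (21.61249351501465, 10.661438941955566), 1.7817506790161133)
[0.4865 0.0892 0.2006] [-2.5918 -3.586   3.3698] [ 0.0004  0.0013  0.0007 -0.0004 -0.0022 -0.0002] 0.02048155002030179 27.3833
angle 64.68546504936023
```

View pics/scene9.png

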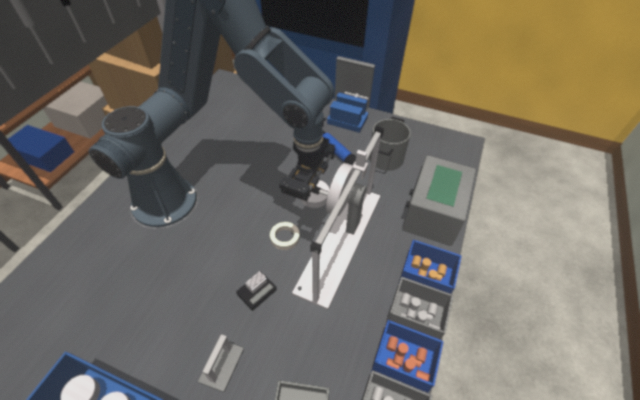

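The scene picture shows the hanger on the rail above the rotor (about row 163, col 362), the gripper on the handle (about row 185, col 305), and everything else where it was. The rotor is at 64.7° against a target of 64.4°, and it is at rest.

```bash
python3 -c "
from h import *
print(env.close_job())"
```

```text
the job is handed in; nothing more can be done
None
```

The hanger is on the rail at the mark, the heavy side of the rotor is straight down, and I handed the job in at about 27 s of the allowed 72 s with the handle still gripped.

- **Hanger:** I took it off the bracket, hooked it on near the rail's right-hand end, slid it about 190 mm to the mark and let go. The last pictures put it 1 to 2 mm to the right of the mark. That is within the camera calibration's 2 mm, so I left it.
- **Finding the heavy side:** I cranked the rotor about a full turn each way and fitted the wrist forces. The fit gave 0.258 Nm of drag and 0.186 Nm of pull from the slug. The heavy side is down with the handle at 64.4°. The two directions alone gave 63.8° and 65.7°, so I trust this to about 2°.
- **Final state:** The rotor stands at 64.7°, still and gripped, with a small leftover push of about 5 N from the arm. The last scene picture showed the other things where they started; I did not measure them.

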